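Clamp a bronze bush in the sliding length gauge

TASK

Clamp the bronze bush in the blue twin-rod length gauge: turn the red knob anticlockwise to free the carriage, slide the carriage back, and lay the bronze bush from the wooden rack lengthwise in the groove between the two rods. Then slide the carriage up until the bush sits snug between the fixed end stop and the carriage, with no gap at either end, and turn the knob clockwise fully home so that the carriage is locked. Leave the steel bush, the two gears, the spanner, the jar and the can where they are.

Things in the scene. Friction and masses are not known exactly. Their poses are not given: they have to be found in the camera images.
- gauge: blue length gauge, fixed to the table (place and yaw vary). Origin: centre of the underside of its base plate (100 x 290 x 14 mm in x, y, z). Two steel rods, 12 mm diameter, run along its y from -120 to +130 mm, axes at x = +-14 mm, 36 mm up. A bush lying in the groove between the rods has its axis along y at x = 0, 57.9 mm up. An end block, top 50 mm up, stands at y = 126 to 140 mm
- stop (a point): centre of the working face (facing gauge +y) of the blue fixed end stop: gauge x = 0, y = -110 mm, 58 mm up; axes as the gauge. The stop is 64 mm wide in x, 22 mm thick, its top 85 mm up
- carriage (a joint): gap between the end stop's face and the carriage's face, m: 0.030 (closed) to 0.165 (fully back, towards the gauge's +y). It moves freely only when the knob is loosened; it needs about 3 N.
- jaw (a point): centre of the carriage's working face, facing the end stop (gauge -y), at gauge x = 0, 58 mm up; axes as the gauge. The grey carriage block is 64 mm wide in x, reaches 56 mm from this face towards gauge +y, and its top is 79 mm above the table
- clamp (a joint): angle of the red clamp knob on top of the carriage, rad: 0 = fully tight (bar along the rods), grows anticlockwise seen from above, 1.4 = fully loose. The clamp begins to bite below about 0.5. It needs up to about 0.25 N m and stays where it is left.
- knob_grip (a point): where to grip the red knob: on its vertical axis, 30 mm behind the carriage's face, 112 mm above the table. The knob is a bar 64 mm long, 16 mm wide, from 92 to 125 mm above the table. The point turns with the knob: z up, y along the bar, x across its width; a white stripe marks the bar's +y end, which points away from the end stop when tight
- rack: pale wooden rack, fixed to the table (place and yaw vary): board 200 x 130 x 12 mm (x, y, z), origin at the centre of its underside, with two grooves along its y at x = -55 and +55 mm, each between two 12 mm dowels at +-14 mm from the groove's middle, axes 16 mm up. One groove holds the bronze bush, the other the steel one
- bronze_bush: bronze-yellow round bush, 40 mm in diameter, 90 mm long, bore closed with flush black plugs, about 0.6 kg. Origin at its middle, y along its axis. It starts lying in a groove of the rack, axis 38 mm above the table
- steel_bush: bright steel bush, of the same size as the bronze one, in the other groove of the rack; not to be used. Origin at its middle, y along its axis
- big_gear: dark steel gear lying flat, 90 mm diameter, 34 mm tall with its hub; origin at the centre of its underside
- small_gear: brass gear lying flat, 64 mm diameter, 30 mm tall with its hub; origin at the centre of its underside
- spanner: steel spanner, 180 mm long along its x, lying flat; origin at the middle of its underside
- jar: white jar with a black cap, 60 mm diameter, 90 mm tall; origin at the centre of its underside
- oil_can: green can, 56 mm diameter, 100 mm tall; origin at the centre of its underside
Not all that is in view belongs to the job. What is shaped like the bronze_bush but pink or purple is not meant.

How it is judged (in metres and radians):
On the way, in this order (a step that is already met when the one before it is completed fails the run):
1. the clamp knob is turned loose (value of joint clamp above 0.7 rad), for 0.1 s.
2. the bronze bush lies in the groove of the rods between the end stop and the drawn-back carriage (value of joint carriage above 0.088 m and x of bronze_bush in the frame of gauge between -0.005 and 0.005 m and z of bronze_bush in the frame of gauge between 0.0545 and 0.0615 m and angle between the y axis of bronze_bush and the y axis of gauge, either way round below 0.12 rad), for 0.2 s.
At the end, for the whole second after the job is handed in: The bronze bush lies at rest in the groove between the rods, along them (within 0.06 rad, 4 mm sideways, 3 mm in height), between the end stop and the carriage with no more than 2.5 mm of play in all (gap 87 to 92.5 mm), and the knob is turned to within 0.2 rad of fully tight (value of joint clamp below 0.2 rad and value of joint carriage between 0.087 and 0.0925 m and x of bronze_bush in the frame of gauge between -0.004 and 0.004 m and y of bronze_bush in the frame of gauge between -0.068 and -0.062 m and z of bronze_bush in the frame of gauge between 0.055 and 0.061 m and angle between the y axis of bronze_bush and the y axis of gauge, either way round below 0.06 rad and linear speed of bronze_bush below 0.01 m/s); the robot touches nothing.
It fails at once if the steel bush is moved more than 30 mm (distance of steel_bush from where it was at the start of the episode above 0.03 m).
It fails at once if a gear, the spanner, the jar or the can is moved more than 30 mm (distance of any of big_gear, small_gear, spanner, jar, oil_can from where it was at the start of the episode above 0.03 m).
It also fails if it takes over 67 s, if anything falls off the work surface, if the arm or the gripper's body presses on something with over 40 N, if the wrist force passes 120 N, or if a joint passes its speed limit or range.

ROBOT

A 6-joint arm with a two-finger parallel gripper is mounted at the origin on the work surface. World frame = base frame: x ahead of the robot, y to its left, z up, the work surface at z = 0. Lengths are in mm, angles in rad, forces in N, time in s.
With the tool pointing down it reaches from about 325 to 850 mm from the base axis. Payload 4.4 kg.
Tool frame: the origin (TCP) lies at the very end of the fingers, on their centre line; the grasp point (between the pads) lies 19 mm behind it; z points along the fingers, y is the line along which they close (so a half turn about z gives the same grasp; the last joint's range is limited). The gripper opens to 94 mm and grips with 3 to 60 N. Pads are 16 mm wide; open, the fingers measure 119 mm over their backs; the gripper's body (75 mm by 177 mm) begins 78 mm behind the grasp point.
Start: joints at [1.058, 0.207, 1.542, -0, 1.393, -0.15], TCP at [203.536, 537.774, 205.447] pointing down, gripper open.
Joint ranges: [-2.73, 2.73], [-0.86, 2.22], [0.23, 2.46], [-1.11, 4.25], [0.08, 2.63], [-2.82, 2.82]. Speed limits (rad/s): [2.79, 2.79, 3.14, 3.14, 3.14, 3.14].

INTERFACE

Orientations are given as a rotation vector (axis times angle).
In Python, from rig import robot gives the robot as it stands.
- The arm moves only by the tool carry_out, never from a script. Its argument "increments" is a list of rows, each a list of 7 numbers: the shift along the tool's x, y, z in m, then the turn, a rotation vector about the tool's x, y, z in degrees, then the opening, from 0 (shut) to 1 (fully open). A call has 1 to 20 rows; each row is the pose to reach, as a shift and turn from the pose commanded when the call began, along the tool's axes at that moment; what a row does not reach only later rows make up. A row lasts 1/8 s, in which the tool goes at most 62.5 mm and 10.7 degrees, less where a joint would pass 70% of its speed; a pose out of reach is approached as far as the arm can. A call with a gripper value outside its range is refused whole. The fingers move at their own pace and stop on an object; "newtons" is the grip in N (left out, the last holds). Time passes only in rows, so rows that repeat a pose let the fingers close. It gives the time, the measured TCP pose, the force, the opening and the grip force at its end, in the units of the state.
- robot.sense(): the state, without advancing time (a new reading comes with each control period).
- robot.get_image(name): name is "scene" or "top" or "wrist"; returns (picture, depth): 400x640x3 uint8, red, green, blue; 400x640 float32, mm along the optical axis (not along the pixel's ray), 0 where there is no reading.
- robot.get_calibration(name): a dict with "fx", "fy", "cx", "cy" (pixels), "R" (3x3) and "t" (3): a world point X has camera coordinates R X + t. Camera axes: x right, y down, z forward; pixel columns grow to the right and rows downward; lengths in mm; the calibration is good to about 2 mm. The wrist camera is an equidistant fisheye: a pixel r from the principal point sees the ray r / f radians off the axis. A picture is of the moment at which its call begins: read the wrist's pose just before it. get_calibration takes no time and is no camera call; for the wrist camera it gives the pose at the moment of the call.
- robot.close_job(): hands the job in; it is judged then, once.
The state is a dict: "time_s": time; "joint_pos": joint angles; "joint_vel": joint speeds; "tau": joint torques, N m; "tcp_pos": TCP position; "ee_rot": TCP orientation; "ft_force": force on the tool from outside, world axes, zero at the start; "moment": the same for the moment, N m; "grip_width": finger opening in mm; "finger_force": force on a finger pad.
Only numpy, scipy, OpenCV 4.12 (cv2) and the standard library are available. Lean on these libraries where they do the work, as an engineer would, in place of code of your own. Each camera call takes 0.05 s, during which the arm holds its last target. There are 200 camera calls.

## Working session

There is one attempt and no reset: what is moved stays moved. The work goes in short steps, Python scripts to look and compute and a tool call to move; the robot and the scene stay as the last step left them, time stands still between calls to the robot, and variables do not carry over. Pictures are saved under pics/ and viewed, at most 10 in all, crops included, and the job is handed in when it is done.

Besides the shell and the picture viewer there is one more tool, called after "Emit:" as a command line: name --pt "numbers of a row" for each row, then --argument value for the rest. carry_out: Moves the arm, as the interface text tells. Its arguments: {"type":"object","properties":{"increments":{"type":"array"},"newtons":{"type":"number"}},"required":["increments"]}

```bash
mkdir -p pics
cat > h.py <<'E'
import numpy as np,cv2
from rig import robot
def shot(n,f):
    c=robot.get_calibration(n); im,d=robot.get_image(n)
    np.savez('pics/'+f+'.npz',im=im,d=d,**{k:np.array(c[k]) for k in c})
    cv2.imwrite('pics/'+f+'.png',im[:,:,::-1]); return im,d,c
def load(f): return np.load('pics/'+f+'.npz')
def w(c,u,v,z):  # pixel -> world at height z
    r=np.array([(u-c['cx'])/c['fx'],(v-c['cy'])/c['fy'],1.]); R=np.array(c['R']);t=np.array(c['t'])
    o=-R.T@t; q=R.T@r; return o+q*(z-o[2])/q[2]
def wd(c,u,v,d):
    r=np.array([(u-c['cx'])/c['fx'],(v-c['cy'])/c['fy'],1.])*d; return np.array(c['R']).T@(r-np.array(c['t']))
E
python3 - <<'E'
from h import *
shot('top','top0');shot('scene','scene0')
s=robot.sense();print(s)
E
```

```text
{'time_s': 0.1, 'joint_pos': array([ 1.05851563e+00,  2.07345539e-01,  1.54278642e+00,  8.54698059e-06,
        1.39349570e+00, -1.50506367e-01]), 'joint_vel': array([-6.78029286e-05, -2.98902545e-03, -2.20972361e-03,  2.83247108e-03,
       -9.17463480e-04,  5.73227703e-04]), 'tau': array([-1.01582582e-04, -3.71867895e+01, -2.82293344e+01,  6.99955132e-02,
        3.11490067e-02, -8.29255828e-05]), 'tcp_pos': array([203.16708486, 537.14238654, 204.41251655]), 'ee_rot': array([-5.65061380e-01, -3.08967494e+00,  3.01771556e-03]), 'ft_force': array([-0.34199994, -1.01498505,  0.14590498]), 'moment': array([ 0.03084296,  0.01440972, -0.03292093]), 'finger_force': 0.0, 'grip_width': 93.56526092956481}
```

View pics/top0.png

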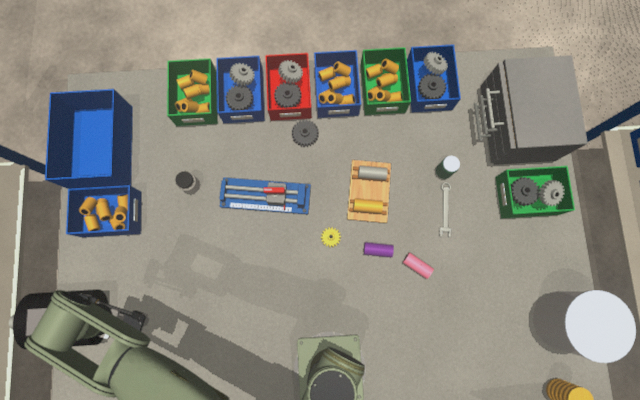

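View pics/scene0.png

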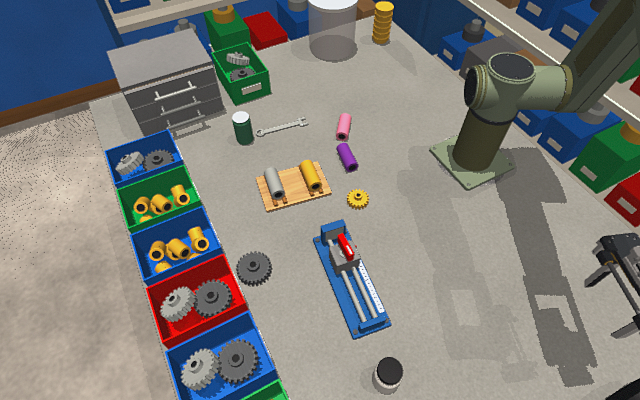

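The top view shows the gauge near (265,195). The candidates for the bronze bush are the yellow one in the rack at (368,206), the steel one at (373,172), and loose purple (378,250) and pink (419,265) ones. The bronze-yellow one in the rack fits the description. I'll confirm with an enlarged crop.

Run:
```python
from h import *
c=load('top0');s=load('scene0')
a=cv2.resize(c['im'][150:235,205:405,::-1],None,fx=4,fy=4,interpolation=cv2.INTER_CUBIC)
b=cv2.resize(s['im'][155:345,240:400,::-1],None,fx=3.1,fy=3.1,interpolation=cv2.INTER_CUBIC)
cv2.imwrite('pics/ct.png',a);cv2.imwrite('pics/cs.png',b)
for u,v,z in [(222,187,14),(308,194,14),(368,206,38),(373,172,38),(265,195,0),(273,190,125)]: print(u,v,w(c,u,v,z).round(),wd(c,u,v,c['d'][v,u]).round())
```

```text
222 187 [583. 317.  14.] [576. 310.  49.]
308 194 [543.  37.  14.] [543.  37.  15.]
368 206 [ 488. -152.   38.] [ 485. -150.   54.]
373 172 [ 598. -177.   38.] [ 595. -175.   53.]
265 195 [551. 179.   0.] [548. 178.  13.]
273 190 [540. 140. 125.] [540. 140. 126.]
```

View pics/ct.png

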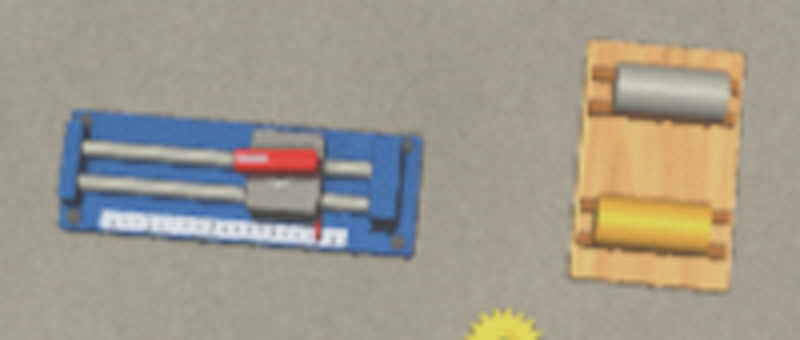

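View pics/cs.png

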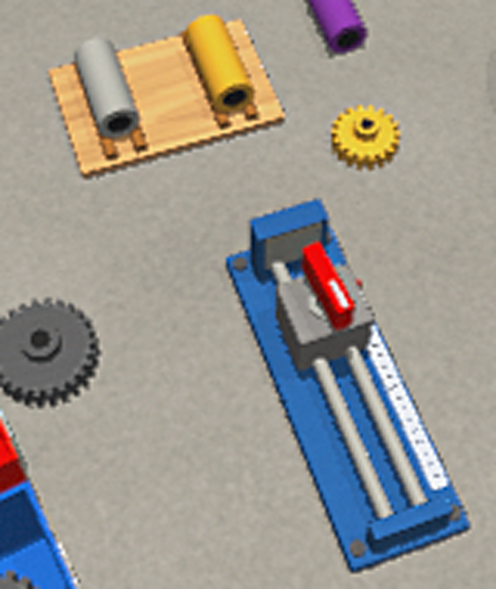

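```bash
cat >> h.py <<'E'
def fit(M,W): # 2D rigid M->W
    M=np.array(M,float);W=np.array(W,float)[:,:2];m=M.mean(0);q=W.mean(0)
    A=(M-m);B=(W-q);yaw=np.arctan2((A[:,0]*B[:,1]-A[:,1]*B[:,0]).sum(),(A*B).sum())
    R=np.array([[np.cos(yaw),-np.sin(yaw)],[np.sin(yaw),np.cos(yaw)]]);t=q-R@m
    return t,yaw,(W-(M@R.T+t)).round(1)
E
python3 - <<'E'
from h import *
c=load('top0')
P=lambda x,y,z:w(c,205+(x+.5)/4-.5,150+(y+.5)/4-.5,z)
g=[P(70,110,14),P(422,135,14),P(412,258,14),P(58,228,14)]
print(*fit([(50,145),(50,-145),(-50,-145),(-50,145)],g))
r=[P(590,38,12),P(747,52,12),P(730,292,12),P(570,277,12)]
print(*fit([(100,65),(100,-65),(-100,-65),(-100,65)],r))
# bush ends mid at top line z=58
a,b=P(601,220,50),P(714,228,50);print(a,b,(a+b)/2)
# knob by red mask w/ depth
for n in('top0','scene0'):
  c=load(n);im=c['im'].astype(int);d=c['d']
  rm=(im[...,0]>150)&(im[...,1]<70)&(im[...,2]<80)
  v,u=np.nonzero(rm);p=np.array([wd(c,a,b,d[b,a]) for a,b in zip(u,v)])
  p=p[(p[:,2]>118)&(p[:,2]<132)&(abs(p[:,0]-545)<70)]
  q=p[:,:2].astype(np.float32);print(n,len(p),q.mean(0),cv2.minAreaRect(q),np.median(p[:,2]))
  ye=(im[...,0]>150)&(im[...,1]>110)&(im[...,2]<90)
  v,u=np.nonzero(ye);p=np.array([wd(c,a,b,d[b,a]) for a,b in zip(u,v)])
  p=p[(p[:,2]>45)&(p[:,2]<66)&(abs(p[:,0]-490)<60)&(abs(p[:,1]+150)<70)]
  print(len(p),p.mean(0),cv2.minAreaRect(p[:,:2].astype(np.float32)))
E
```

```text
[547.61721663 178.58182497] -0.13832704765290083 [[-0.5  0.7]
 [ 0.9  0.4]
 [-1.1  0.4]
 [ 0.8 -1.5]]
[ 543.08172647 -163.67365107] -0.1554132548380177 [[ 0.1 -0. ]
 [ 0.3 -0.2]
 [-0.1  0.4]
 [-0.3 -0.2]]
[ 492.77692137 -109.61805503   50.        ] [ 480.9531982 -198.3367437   50.       ] [ 486.86505978 -153.97739936   50.        ]
top0 11 [541.3432  130.80357] ((540.4044189453125, 139.12953186035156), (11.998022079467773, 57.536163330078125), 1.032646894454956) 125.25597847209956
308 [ 488.95904191 -150.12480858   54.2466183 ] ((489.5980224609375, -151.04185485839844), (90.43010711669922, 37.85354232788086), 80.0419692993164)
scene0 110 [545.0871 136.9976] ((544.66455078125, 140.5924072265625), (62.75259780883789, 14.39429759979248), 86.2464370727539) 124.05866279370534
292 [ 493.40716051 -149.14379857   53.88540141] ((491.7415771484375, -149.7501220703125), (91.4639663696289, 37.667259216308594), 81.03909301757812)
```

The crops confirm it: the bronze-yellow bush is in the rack at crop (655,223). The gauge's tall stop is at crop (385,185), at the world −y end. The carriage sits near the stop, at a gap of about 41 mm. The knob's white stripe points world +y, which means tight.

```bash
cat >> h.py <<'E'
from scipy.spatial.transform import Rotation as Ro
def rel(x,y,z,yaw,base=None):
    """shift (mm, tool axes) and turn (deg rotvec) from measured pose to TCP x,y,z pointing down with tool y at yaw deg"""
    s=robot.sense(); p,R=(s['tcp_pos'],Ro.from_rotvec(s['ee_rot'])) if base is None else base
    a=np.radians(yaw);c,n=np.cos(a),np.sin(a)
    T=Ro.from_matrix(np.array([[-n,c,0],[c,n,0],[0,0,-1]]).T) if 0 else Ro.from_matrix(np.column_stack([[-n,c,0],[c,n,0],[0,0,-1]]))
    return ((R.inv().apply(np.array([x,y,z])-p)).round(1),np.degrees((R.inv()*T).as_rotvec()).round(1))
G=np.array([547.6,178.6]);GY=-0.138
def g2w(x,y,G=G,a=GY): return G+[x*np.cos(a)-y*np.sin(a),x*np.sin(a)+y*np.cos(a)]
E
python3 - <<'E'
from h import *
b=(np.array([203.536,537.774,205.447]),Ro.from_rotvec(robot.sense()['ee_rot']))
k=g2w(0,-39);print(k)
print(rel(k[0],k[1],205,-4,b))
E
```

```text
[542.23506621 139.97076903]
(array([-457.6, -252.2,    0.8]), array([-0.1,  0.1, 73.3]))
```

Emit:
carry_out --pt "-0.12 -0.066 0 0 0 20 1" --pt "-0.24 -0.132 0 0 0 40 1" --pt "-0.36 -0.198 0 0 0 60 1" --pt "-0.4576 -0.2522 0 0 0 73.3 1" --pt "-0.4576 -0.2522 0 0 0 73.3 1" --pt "-0.4576 -0.2522 0 0 0 73.3 1" --pt "-0.4576 -0.2522 0 0 0 73.3 1" --pt "-0.4576 -0.2522 0 0 0 73.3 1" --pt "-0.4576 -0.2522 0 0 0 73.3 1" --pt "-0.4576 -0.2522 0 0 0 73.3 1" --pt "-0.4576 -0.2522 0 0 0 73.3 1" --pt "-0.4576 -0.2522 0 0 0 73.3 0.5" --pt "-0.4576 -0.2522 0 0 0 73.3 0.5"

```text
time_s: 1.72
tcp_pos: [541.6, 141.1, 205.6]
ee_rot: [-2.296, -2.144, -0.0]
ft_force: [-0.0, 0.5, -0.1]
grip_width: 77.0
finger_force: 0.0
```

Run:
```python
from h import *
shot('wrist','w1'); s=robot.sense();print(s['time_s'],s['tcp_pos'],s['grip_width'],s['ee_rot'],rel(542,140,105,-4))
```

```text
1.775 [541.72572799 140.93199484 205.62696845] 73.5335796542349 [2.29626807e+00 2.14392235e+00 2.78877247e-04] (array([ -0.9,   0.3, 100.6]), array([ 0. , -0. ,  0.1]))
```

View pics/w1.png

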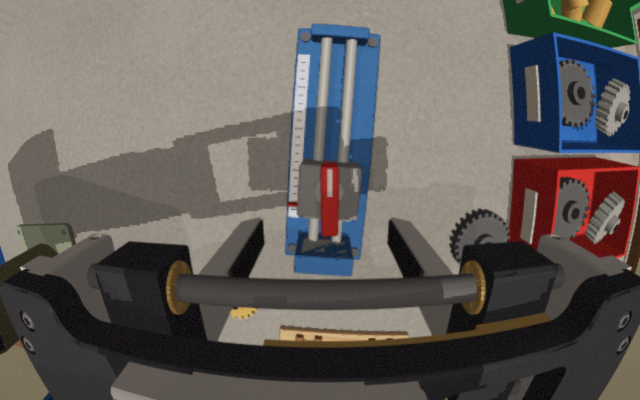

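The wrist view shows the red knob at (330,195), centred between the fingers with its bar in line with the tool. I'll descend and grip.

Emit:
carry_out --pt "-0.0005 0 0.05 0 0 0 0.45" --pt "-0.0005 0 0.09 0 0 0 0.45" --pt "-0.0005 0 0.11 0 0 0 0.4" --pt "-0.0005 0 0.11 0 0 0 0.4" --pt "-0.0005 0 0.11 0 0 0 0" --pt "-0.0005 0 0.11 0 0 0 0" --pt "-0.0005 0 0.11 0 0 0 0" --pt "-0.0005 0 0.11 0 0 0 0" --pt "-0.0005 0 0.11 0 0 0 0" --pt "-0.0005 0 0.11 0 0 0 0" --newtons 25

```text
time_s: 3.02
tcp_pos: [544.7, 139.5, 97.2]
ee_rot: [2.296, 2.14, 0.007]
ft_force: [5.4, -0.3, 2.5]
grip_width: 15.7
finger_force: 25.0
```

Run:
```python
from h import *
s=robot.sense();print(s['time_s'],s['tcp_pos'],s['grip_width'],s['ft_force'],s['moment'],s['finger_force'])
```

```text
3.025 [544.67893249 139.54683975  97.16462994] 15.68463320406763 [ 5.37893746 -0.26256327  2.48691666] [-0.04248107 -0.79182737  0.19128614] 25.004615485668182
```

Emit:
carry_out --pt "0 0.003 0 0 0 0 0" --pt "0 0.003 0 0 0 -8 0" --pt "0 0.003 0 0 0 -16 0" --pt "0 0.003 0 0 0 -24 0" --pt "0 0.003 0 0 0 -32 0" --pt "0 0.003 0 0 0 -40 0" --pt "0 0.003 0 0 0 -48 0" --pt "0 0.003 0 0 0 -56 0" --pt "0 0.003 0 0 0 -64 0" --pt "0 0.003 0 0 0 -70 0" --pt "0 0.003 0 0 0 -70 0" --pt "0 0.003 0 0 0 -70 0" --newtons 35

```text
time_s: 4.53
tcp_pos: [543.3, 139.2, 97.1]
ee_rot: [-0.652, -3.069, 0.002]
ft_force: [-6.0, -1.5, 12.1]
grip_width: 15.7
finger_force: 35.0
```

Run:
```python
from h import *
s=robot.sense();R=Ro.from_rotvec(s['ee_rot']).as_matrix();print(s['time_s'],s['tcp_pos'],s['grip_width'],s['ft_force'],s['moment'],np.degrees(np.arctan2(R[1,1],R[0,1])))
print(R.T@np.array([np.sin(.138),np.cos(.138),0]))
shot('top','top1')
```

```text
4.525 [543.299936   139.23334286  97.05446528] 15.732853340898204 [-5.96397525 -1.52419114 12.14246697] [-0.08693553  0.91810355  0.13153783] 65.99943801653563
[ 0.27721533  0.96080732 -0.00097773]
```

Emit:
carry_out --pt "0.006 0.015 -0.001 0 0 0 0" --pt "0.01 0.03 -0.001 0 0 0 0" --pt "0.015 0.047 -0.001 0 0 0 0" --pt "0.02 0.065 -0.001 0 0 0 0" --pt "0.025 0.082 -0.001 0 0 0 0" --pt "0.03 0.099 -0.001 0 0 0 0" --pt "0.034 0.113 -0.001 0 0 0 0" --pt "0.034 0.113 -0.001 0 0 0 0" --pt "0.034 0.113 -0.001 0 0 0 0"

```text
time_s: 5.7
tcp_pos: [560.0, 257.9, 97.1]
ee_rot: [-0.653, -3.073, -0.003]
ft_force: [-0.2, 2.0, 6.1]
grip_width: 15.8
finger_force: 35.0
```

Run:
```python
from h import *
s=robot.sense();R=Ro.from_rotvec(s['ee_rot']).as_matrix();print(s['time_s'],s['tcp_pos'],s['grip_width'],s['ft_force'],s['moment'],np.degrees(np.arctan2(R[1,1],R[0,1])))
```

```text
5.7 [560.01505212 257.87077948  97.14128736] 15.844659956486533 [-0.19844774  1.97552756  6.09846666] [0.23905733 0.07009772 0.07682062] 66.01396333245125
```

Emit:
carry_out --pt "0 0 0 0 0 0 0.45" --pt "0 0 0 0 0 0 0.45" --pt "0 0 0 0 0 0 0.45" --pt "0 0 -0.05 0 0 0 0.45" --pt "0 0 -0.1 0 0 0 0.5" --pt "0 0 -0.12 0 0 0 0.6" --pt "0 0 -0.12 0 0 0 0.7"

```text
time_s: 6.58
tcp_pos: [561.5, 256.6, 218.7]
ee_rot: [0.653, 3.069, 0.003]
ft_force: [-0.3, 1.4, -1.1]
grip_width: 63.0
finger_force: 0.0
```

Run:
```python
from h import *
s=robot.sense();print(s['time_s'],s['tcp_pos'],s['grip_width'],s['ft_force']);print(rel(490,-152,160,-8.9))
```

```text
6.575 [561.4695574  256.57724804 218.70991303] 62.99462240296304 [-0.31428723  1.41523576 -1.08976879]
(array([-101. , -402.4,   57.9]), array([ 0.3,  0.1, 74.9]))
```

Emit:
carry_out --pt "-0.015 -0.06 0 0 0 10 0.7" --pt "-0.03 -0.12 0 0 0 20 0.7" --pt "-0.045 -0.18 0 0 0 30 0.7" --pt "-0.06 -0.24 0 0 0 40 0.7" --pt "-0.075 -0.3 0.01 0 0 50 0.7" --pt "-0.09 -0.36 0.03 0 0 60 0.7" --pt "-0.101 -0.402 0.058 0 0 70 0.7" --pt "-0.101 -0.402 0.058 0 0 74.9 0.7" --pt "-0.101 -0.402 0.058 0 0 74.9 0.7" --pt "-0.101 -0.402 0.058 0 0 74.9 0.7" --pt "-0.101 -0.402 0.058 0 0 74.9 0.7"

```text
time_s: 7.95
tcp_pos: [488.9, -151.4, 158.5]
ee_rot: [2.386, 2.044, 0.0]
ft_force: [-0.2, 0.4, 1.0]
grip_width: 65.9
finger_force: 0.0
```

Run:
```python
from h import *
shot('wrist','w2'); s=robot.sense();print(s['time_s'],s['tcp_pos'],s['grip_width'],rel(490,-152,24,-8.9))
# bush centre from wrist depth
c=load('w2');im=c['im'].astype(int);m=(im[...,0]>130)&(im[...,1]>90)&(im[...,2]<90)
v,u=np.nonzero(m);x,y=u-c['cx'],v-c['cy'];r=np.hypot(x,y);th=r/c['fx'];d=c['d'][v,u]
p=np.column_stack([x/r*np.tan(th)*d,y/r*np.tan(th)*d,d]);p=(p-c['t'])@c['R']
p=p[(p[:,2]>30)&(p[:,2]<64)&(abs(p[:,0]-490)<50)&(abs(p[:,1]+152)<60)]
print(len(p),p.min(0),p.max(0),cv2.minAreaRect(p[:,:2].astype(np.float32)))
```

```text
8.0 [ 488.98315468 -151.42045615  158.6163307 ] 65.59320277554156 (array([ -0.4,   1. , 134.6]), array([0. , 0. , 0.1]))
2262 [ 465.36348706 -199.11486413   37.99767284] [ 511.71775145 -107.33783896   59.3955713 ] ((491.3999328613281, -152.68399047851562), (89.60035705566406, 38.66997146606445), 80.78255462646484)
```

View pics/w2.png

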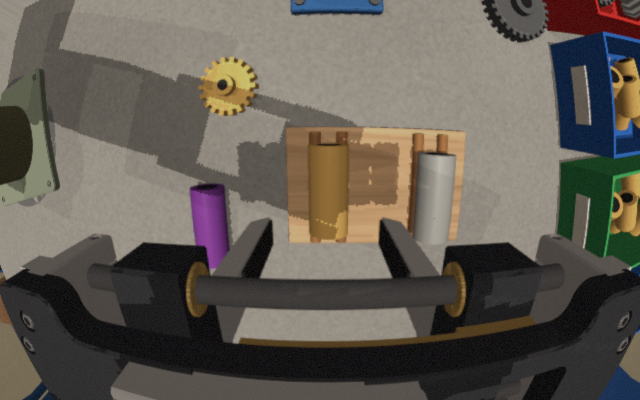

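The bronze bush is centred between the fingers at (328,190). The steel one is at (433,197) and the purple decoy at (210,225). Descend and grip.

Emit:
carry_out --pt "-0.001 0.0025 0.05 0 0 0 0.7" --pt "-0.001 0.0025 0.095 0 0 0 0.7" --pt "-0.001 0.0025 0.125 0 0 0 0.7" --pt "-0.001 0.0025 0.1345 0 0 0 0.7" --pt "-0.001 0.0025 0.1345 0 0 0 0.7" --pt "-0.001 0.0025 0.1345 0 0 0 0.3" --pt "-0.001 0.0025 0.1345 0 0 0 0.2" --pt "-0.001 0.0025 0.1345 0 0 0 0.2" --pt "-0.001 0.0025 0.1345 0 0 0 0.2" --pt "-0.001 0.0025 0.1345 0 0 0 0.2" --pt "-0.001 0.0025 0.1345 0 0 0 0.2" --newtons 40

```text
time_s: 9.38
tcp_pos: [491.4, -153.7, 24.9]
ee_rot: [2.387, 2.041, 0.0]
ft_force: [-3.1, 0.3, 5.2]
grip_width: 39.0
finger_force: 40.0
```

Emit:
carry_out --pt "0 0 -0.03 0 0 0 0.2" --pt "0 0 -0.08 0 0 0 0.2" --pt "0 0 -0.13 0 0 0 0.2" --pt "0 0 -0.16 0 0 0 0.2" --pt "0 0 -0.16 0 0 0 0.2"

```text
time_s: 10.0
tcp_pos: [492.2, -153.9, 185.3]
ee_rot: [2.385, 2.039, 0.003]
ft_force: [0.5, 0.1, -6.1]
grip_width: 39.5
finger_force: 40.0
```

Run:
```python
from h import *
s=robot.sense();R=Ro.from_rotvec(s['ee_rot']).as_matrix();print(s['time_s'],s['tcp_pos'],s['grip_width'],s['ft_force'],s['moment'],np.degrees(np.arctan2(R[1,1],R[0,1])))
G2=np.array([549.1,178.4]);p=g2w(0,-58,G2,-.14);print(p,rel(*p,160,-8.0))
```

```text
10.0 [ 492.1757758  -153.93419131  185.30782833] 39.4957649307266 [ 0.508995    0.10185326 -6.13205218] [-0.07125423  0.11388962  0.07324465] -8.928871936663667
[541.00649935 120.96747222] (array([279.2,   5.5,  25. ]), array([ 0.2,  0.1, -0.9]))
```

Emit:
carry_out --pt "0.03 0.001 0 0 0 0 0.2" --pt "0.075 0.002 0 0 0 0 0.2" --pt "0.125 0.003 0 0 0 0 0.2" --pt "0.175 0.004 0 0 0 0 0.2" --pt "0.225 0.005 0 0 0 -0.9 0.2" --pt "0.265 0.0055 0 0 0 -0.9 0.2" --pt "0.279 0.0055 0.01 0 0 -0.9 0.2" --pt "0.279 0.0055 0.025 0 0 -0.9 0.2" --pt "0.279 0.0055 0.025 0 0 -0.9 0.2" --pt "0.279 0.0055 0.025 0 0 -0.9 0.2"

```text
time_s: 11.25
tcp_pos: [539.4, 120.0, 158.3]
ee_rot: [-2.373, -2.058, 0.002]
ft_force: [0.7, 0.3, -6.1]
grip_width: 39.3
finger_force: 40.0
```

Run:
```python
from h import *
shot('top','top2');shot('scene','s2')
s=robot.sense();print(s['time_s'],s['tcp_pos'],s['grip_width'],s['ft_force'])
G2=np.array([549.1,178.4]);p=g2w(0,-58,G2,-.14);print(p,rel(*p,46,-8.0))
a=load('top2')['im'][145:240,210:340,::-1];b=load('s2')['im'][150:345,280:440,::-1]
cv2.imwrite('pics/c2.png',np.hstack([cv2.resize(a,(int(130*3.2),int(95*3.2))),cv2.resize(b,(250,304))]))
```

```text
11.35 [540.26152434 120.38418222 159.4195172 ] 38.9767823435699 [ 0.31408066  0.20772958 -5.71859901]
[541.00649935 120.96747222] (array([  0.7,   0.5, 113.4]), array([ 0.1, -0. , -0.1]))
```

View pics/c2.png

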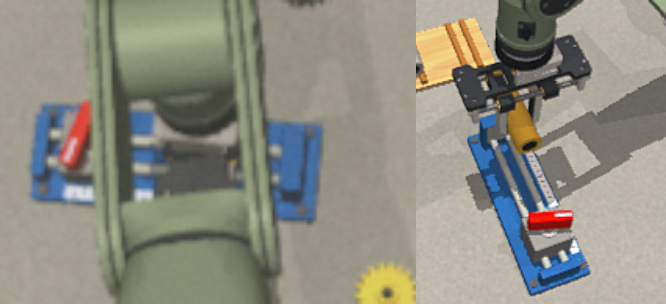

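The left view shows the carriage fully back with the knob crosswise at (75,135). The right view shows the bush held above the groove at (522,130). Lower it gently.

Emit:
carry_out --pt "0.0005 0.001 0.03 0 0 0 0.2" --pt "0.0005 0.001 0.07 0 0 0 0.2" --pt "0.0005 0.001 0.095 0 0 0 0.2" --pt "0.0005 0.001 0.105 0 0 0 0.2" --pt "0.0005 0.001 0.11 0 0 0 0.2" --pt "0.0005 0.001 0.113 0 0 0 0.2" --pt "0.0005 0.001 0.1145 0 0 0 0.2" --pt "0.0005 0.001 0.1145 0 0 0 0.2" --pt "0.0005 0.001 0.1145 0 0 0 0.2"

```text
time_s: 12.48
tcp_pos: [541.8, 121.7, 45.3]
ee_rot: [2.37, 2.06, 0.003]
ft_force: [0.8, -0.2, -3.1]
grip_width: 39.1
finger_force: 40.0
```

Run:
```python
from h import *
s=robot.sense();print(s['time_s'],s['tcp_pos'],s['grip_width'],s['ft_force'],s['moment'])
```

```text
12.475 [541.81745249 121.74442706  45.34361566] 39.051320207459455 [ 0.8313436  -0.19276745 -3.09139761] [-0.04574034 -0.02062963 -0.02445146]
```

Emit:
carry_out --pt "0 0 0.001 0 0 0 0.2" --pt "0 0 0.001 0 0 0 0.45" --pt "0 0 0.001 0 0 0 0.65" --pt "0 0 0.001 0 0 0 0.65" --pt "0 0 0.001 0 0 0 0.65" --pt "0 0 -0.04 0 0 0 0.65" --pt "0 0 -0.1 0 0 0 0.65" --pt "0 0 -0.15 0 0 0 0.65" --pt "0 0 -0.16 0 0 0 0.65"

```text
time_s: 13.6
tcp_pos: [543.7, 122.0, 209.2]
ee_rot: [2.367, 2.057, 0.011]
ft_force: [0.3, -0.7, -0.2]
grip_width: 60.9
finger_force: 0.0
```

Run:
```python
from h import *
s=robot.sense();print(s['time_s'],s['tcp_pos'],s['grip_width'],rel(560,257.9,205,66))
```

```text
13.6 [543.6953374  121.99188222 209.20651588] 60.946495957328864 (array([136.8,  -2.9,   4.4]), array([  0.5,   0.2, -74. ]))
```

Emit:
carry_out --pt "0.03 0 0 0 0 -10 0.55" --pt "0.065 0 0 0 0 -20 0.5" --pt "0.1 -0.001 0 0 0 -30 0.5" --pt "0.13 -0.001 0 0 0 -40 0.5" --pt "0.1368 -0.002 0 0 0 -50 0.5" --pt "0.1368 -0.002 0 0 0 -60 0.5" --pt "0.1368 -0.002 0 0 0 -70 0.5" --pt "0.1368 -0.002 0 0 0 -74 0.5" --pt "0.1368 -0.002 0 0 0 -74 0.5" --pt "0.1368 -0.002 0 0 0 -74 0.5"

```text
time_s: 14.85
tcp_pos: [557.4, 257.3, 203.3]
ee_rot: [-0.655, -3.071, 0.001]
ft_force: [0.3, 0.4, -0.1]
grip_width: 47.0
finger_force: 0.0
```

Run:
```python
from h import *
shot('wrist','w3'); shot('scene','s3')
s=robot.sense();print(s['time_s'],s['tcp_pos'],s['grip_width'],rel(560,257.9,97,66))
b=load('s3')['im'][200:350,290:410,::-1]
cv2.imwrite('pics/c3.png',np.hstack([load('w3')['im'][:,150:490,::-1],cv2.resize(b,(320,400))]))
c=load('s3');im=c['im'].astype(int);m=(im[...,0]>130)&(im[...,1]>90)&(im[...,2]<90);d=c['d']
v,u=np.nonzero(m);p=np.array([wd(c,a,b,d[b,a]) for a,b in zip(u,v)])
p=p[(p[:,2]>55)&(p[:,2]<90)&(abs(p[:,0]-541)<60)&(abs(p[:,1]-120)<70)]
print(len(p),p.max(0),p.min(0),cv2.minAreaRect(p[:,:2].astype(np.float32)))
```

```text
14.95 [557.69145351 257.35352712 203.86792308] 46.83591954658974 (array([ -2. ,   1.5, 106.9]), array([-0. , -0. , -0.1]))
496 [567.41254212 171.02002874  81.26144566] [520.98491794  69.50705114  56.49105315] ((543.0284423828125, 120.33831787109375), (101.45012664794922, 37.55827713012695), 82.74040222167969)
```

View pics/c3.png

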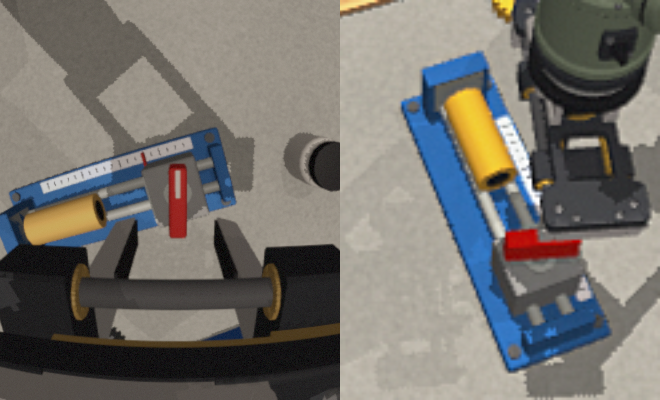

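The bush lies in the groove (right crop, around (480,140)). The knob is centred between the fingers at (178,200). Descend, grip and push forward.

Emit:
carry_out --pt "-0.002 0.0015 0.05 0 0 0 0.45" --pt "-0.002 0.0015 0.09 0 0 0 0.45" --pt "-0.002 0.0015 0.107 0 0 0 0.45" --pt "-0.002 0.0015 0.107 0 0 0 0.45" --pt "-0.002 0.0015 0.107 0 0 0 0" --pt "-0.002 0.0015 0.107 0 0 0 0" --pt "-0.002 0.0015 0.107 0 0 0 0" --pt "-0.002 0.0015 0.107 0 0 0 0" --pt "-0.002 0.0015 0.107 0 0 0 0" --newtons 35

```text
time_s: 16.08
tcp_pos: [561.2, 258.1, 98.9]
ee_rot: [0.653, 3.071, 0.001]
ft_force: [-0.6, -0.5, 5.8]
grip_width: 15.4
finger_force: 35.0
```

Run:
```python
from h import *
s=robot.sense();R=Ro.from_rotvec(s['ee_rot']).as_matrix();print(s['time_s'],s['tcp_pos'],s['grip_width'],s['ft_force'],np.degrees(np.arctan2(R[1,1],R[0,1])))
print(R.T@np.array([-np.sin(.14),-np.cos(.14),0]))
```

```text
16.075 [561.2082407  258.14416881  98.87354823] 15.354437280449977 [-0.60144195 -0.45247436  5.82342165] 65.98477335403565
[-2.75534966e-01 -9.61290900e-01 -5.37058282e-04]
```

Emit:
carry_out --pt "-0.003 -0.01 0 0 0 0 0" --pt "-0.0068 -0.024 0 0 0 0 0" --pt "-0.0107 -0.0375 0 0 0 0 0" --pt "-0.014 -0.049 0 0 0 0 0" --pt "-0.0158 -0.055 0 0 0 0 0" --pt "-0.017 -0.0596 0 0 0 0 0" --pt "-0.017 -0.0596 0 0 0 0 0" --pt "-0.017 -0.0596 0 0 0 0 0"

```text
time_s: 17.08
tcp_pos: [552.6, 197.2, 98.8]
ee_rot: [0.654, 3.071, 0.003]
ft_force: [-0.5, 2.3, 6.0]
grip_width: 15.6
finger_force: 35.0
```

Emit:
carry_out --pt "-0.0008 -0.0029 0 0 0 0 0" --pt "-0.0014 -0.0048 0 0 0 0 0" --pt "-0.0019 -0.0067 0 0 0 0 0" --pt "-0.0019 -0.0067 0 0 0 0 0" --pt "-0.0019 -0.0067 0 0 0 0 0"

```text
time_s: 17.7
tcp_pos: [551.8, 191.7, 98.9]
ee_rot: [0.653, 3.07, 0.007]
ft_force: [-0.7, 4.6, 4.7]
grip_width: 15.6
finger_force: 35.0
```

Emit:
carry_out --pt "-0.0006 -0.0019 0 0 0 0 0" --pt "-0.0011 -0.0038 0 0 0 0 0" --pt "-0.0011 -0.0038 0 0 0 0 0" --pt "-0.0011 -0.0038 0 0 0 0 0"

```text
time_s: 18.2
tcp_pos: [551.3, 187.8, 98.9]
ee_rot: [0.653, 3.07, 0.007]
ft_force: [0.3, 5.3, 4.9]
grip_width: 15.9
finger_force: 35.0
```

Emit:
carry_out --pt "-0.0006 -0.0019 0 0 0 0 0" --pt "-0.0006 -0.0019 0 0 0 0 0" --pt "-0.0006 -0.0019 0 0 0 0 0"

```text
time_s: 18.58
tcp_pos: [551.1, 186.8, 98.9]
ee_rot: [0.653, 3.07, 0.01]
ft_force: [0.4, 8.1, 4.8]
grip_width: 15.5
finger_force: 35.0
```

Emit:
carry_out --pt "-0.0006 -0.0019 0 0 0 0 0" --pt "-0.0006 -0.0019 0 0 0 0 0" --pt "-0.0006 -0.0019 0 0 0 0 0"

```text
time_s: 18.95
tcp_pos: [551.1, 186.7, 98.9]
ee_rot: [0.653, 3.07, 0.015]
ft_force: [1.3, 11.8, 3.8]
grip_width: 15.8
finger_force: 35.0
```

Emit:
carry_out --pt "-0.0006 -0.0019 0 0 0 0 0" --pt "-0.0006 -0.0019 0 0 0 0 0" --pt "-0.0006 -0.0019 0 0 0 0 0"

```text
time_s: 19.32
tcp_pos: [551.1, 186.6, 98.9]
ee_rot: [0.653, 3.07, 0.021]
ft_force: [2.3, 18.1, 1.1]
grip_width: 15.7
finger_force: 35.0
```

The carriage is stalled against the bush at 18 N. Turn the knob clockwise while keeping the push.

Emit:
carry_out --pt "0 0 0 0 0 8 0" --pt "0 0 0 0 0 16 0" --pt "0 0 0 0 0 24 0" --pt "0 0 0 0 0 32 0" --pt "0 0 0 0 0 40 0" --pt "0 0 0 0 0 48 0" --pt "0 0 0 0 0 56 0" --pt "0 0 0 0 0 62 0" --pt "0 0 0 0 0 68 0" --pt "0 0 0 0 0 72 0" --pt "0 0 0 0 0 75 0" --pt "0 0 0 0 0 75 0" --pt "0 0 0 0 0 75 0" --newtons 45

```text
time_s: 20.95
tcp_pos: [551.6, 186.8, 99.0]
ee_rot: [-2.384, -2.037, -0.021]
ft_force: [3.4, 17.3, 1.6]
grip_width: 15.5
finger_force: 45.1
```

Run:
```python
from h import *
s=robot.sense();R=Ro.from_rotvec(s['ee_rot']).as_matrix();print(s['time_s'],s['tcp_pos'],s['grip_width'],s['ft_force'],s['moment'],np.degrees(np.arctan2(R[1,1],R[0,1])))
```

```text
20.95 [551.64869165 186.83778285  98.95415131] 15.470459159945785 [ 3.38022281 17.29727622  1.58305264] [ 2.84050119 -0.40458195  0.39703031] -8.973946398808453
```

Emit:
carry_out --pt "0.004 0 0 0 0 0 0" --pt "0.004 0 0 0 0 0 0.2" --pt "0.004 0 0 0 0 0 0.45" --pt "0.004 0 0 0 0 0 0.45" --pt "0.004 0 0 0 0 0 0.45" --pt "0.004 0 -0.05 0 0 0 0.45" --pt "0.004 0 -0.1 0 0 0 0.45" --pt "-0.1 -0.15 -0.12 0 0 0 0.45" --pt "-0.1 -0.2 -0.12 0 0 0 0.45" --pt "-0.1 -0.2 -0.12 0 0 0 0.45" --pt "-0.1 -0.2 -0.12 0 0 0 0.45" --pt "-0.1 -0.2 -0.12 0 0 0 0.45"

```text
time_s: 22.45
tcp_pos: [334.6, 112.1, 217.5]
ee_rot: [2.389, 2.038, 0.002]
ft_force: [-0.1, 0.1, -0.1]
grip_width: 41.7
finger_force: 0.0
```

Run:
```python
from h import *
shot('scene','s4');shot('top','t4')
s=robot.sense();print(s['time_s'],s['tcp_pos'])
b=load('s4')['im'][200:350,290:410,::-1];a=load('t4')['im'][160:230,210:320,::-1]
cv2.imwrite('pics/c4.png',np.hstack([cv2.resize(b,(400,500),interpolation=2),cv2.resize(np.rot90(a),(318,500),interpolation=2)]))
```

```text
22.55 [336.94779179 112.50659398 217.93061822]
```

View pics/c4.png

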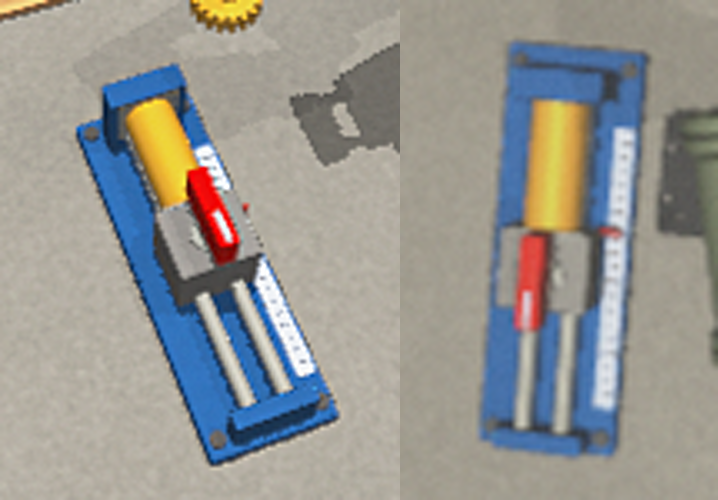

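The bush lies along the rods with no visible gap between the stop (left view, (145,90)) and the carriage (195,205). The knob bar is back along the rods. Handing in.

```bash
python3 -c "
from rig import robot
print(robot.close_job())"
```

```text
the job is handed in; nothing more can be done
None
```

The bronze bush is clamped snug in the gauge and the knob is turned fully home; I handed the job in at about 22.5 s of the 67 s allowed, and no verdict was returned.

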